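Set the label counter to the loaded roll

ROBOT

A 6-joint arm with a two-finger parallel gripper is mounted at the origin on the work surface. World frame = base frame: x ahead of the robot, y to its left, z up, the work surface at z = 0. Lengths are in m, angles in rad, forces in N, time in s.
With the tool pointing down it reaches from about 0.325 to 0.775 m from the base axis. Payload 5.5 kg.
Tool frame: the origin (TCP) lies midway between the tips of the shut fingers; the grasp point (between the pads) lies 19 mm behind it (grip_point_offset is the distance from the TCP to the grasp point, in m); x points along the fingers, z is the direction in which the jaws open and shut, and the axes are right-handed (so a half turn about x gives the same grasp; the last joint's range is limited). The gripper opens to 85 mm and grips with 20 to 120 N. Pads are 22 mm wide; open, the fingers measure 114 mm over their backs; the gripper's body (76 mm by 85 mm) begins 54 mm behind the grasp point. The pads swing forward as they close: fully open they stand 13 mm farther back than shut.
Start: joints at [-1.359, 0.091, 1.231, -0, 1.82, -0.057], TCP at [0.159, -0.578, 0.231] pointing down, gripper open.
Joint ranges: [-2.87, 2.87], [-0.86, 2.18], [0.17, 2.46], [-1.51, 4.65], [0.06, 2.69], [-2.65, 2.65]. Speed limits (rad/s): [2.57, 2.57, 3.01, 3.14, 3.14, 3.14].

INTERFACE

Orientations are given as [roll, pitch, yaw] about the fixed x, y, z axes, in that order (R = Rz(yaw) Ry(pitch) Rx(roll)).
In Python, from rig import read_state, get_image, finish_job, grip_point_offset gives the robot as it stands. The module is installed in compiled form; this text tells all that it offers.
- The arm moves only by the tool carry_out, never from a script. Its argument "moves" is a list of rows, each a list of 5 numbers: the finger opening in m, from 0 to 0.0854, then the shift along the tool's x, y, z in m, then the turn about the tool's x in degrees. In form: [[claw, dx, dy, dz, spin], ...]. A call has 1 to 5 rows; each row is the pose to reach, as a shift and turn from the pose commanded when the call began, along the tool's axes at that moment; what a row does not reach only later rows make up. A row lasts 1/12 s, in which the tool goes at most 41.7 mm and 7.16 degrees, less where a joint would pass 70% of its speed; a pose out of reach is approached as far as the arm can. A call with a gripper value outside its range is refused whole. The fingers move at their own pace and stop on an object; the grip force is fixed at half the most. Time passes only in rows, so rows that repeat a pose let the fingers close. It gives the time, the measured TCP pose, the force and the opening at its end, in the units of the state.
- read_state(): the state, without advancing time (a new reading comes with each control period).
- get_image(name): name is "scene" or "side" or "wrist"; returns a dict with "color" (400x640x3 uint8, red, green, blue), "depth" (400x640 float32, m along the optical axis (not along the pixel's ray), 0 where there is no reading), "camera_matrix" (3x3 intrinsics, pixels), "D" ([k1, k2, p1, p2, k3] as OpenCV has them; the pictures are not rectified), "R" (3x3) and "t" (3): a world point X has camera coordinates R X + t. Camera axes: x right, y down, z forward; pixel columns grow to the right and rows downward; lengths in m; the calibration is good to about 2 mm. A picture is of the moment at which its call begins.
- finish_job(): hands the job in, once; it reports no verdict.
The state is a dict: "time": time; "joint_positions": joint angles; "joint_vel": joint speeds; "effort": joint torques, N m; "ee_pos": TCP position; "eef_rot": TCP orientation; "force": force on the tool from outside, world axes, zero at the start; "wrist_torque": the same for the moment, N m; "grip_width": finger opening in m.
Only numpy, scipy, OpenCV 4.12 (cv2) and the standard library are available. Lean on these libraries where they do the work, as an engineer would, in place of code of your own. Each camera call takes 0.05 s, during which the arm holds its last target.

TASK

One of the three label rolls (yellow, green or blue) is loaded on the feed plate of the label counter: gently flick the counter's thumbwheel round by its ribs with a fingertip, click by click, until the facet on top is that roll's colour and the wheel rests in its click. Only then press the red reset key all the way down, so that the counter takes the setting, and let it come back up. Pick nothing up, and leave the rolls and the other things on the counter and the table where they are.

Things in the scene. Friction and masses are not known exactly. Their poses are not given: they have to be found in the camera images.
- counter: the label counter, a bench machine on a grey base 260 x 600 x 30 mm with a white control console in front (its top 115 mm above the table) and a round plate on either side. Origin: centre of the underside; x away from its front, y towards the feed plate, z up. It is fixed. Guide rollers and a black sensor fork behind the console rise to 115 mm.
- wheel_axis (a point): centre of the thumbwheel, on its axis, in the label counter's white console. x is level, away from the console's front (flick direction); y along the wheel's axis, towards the feed plate; z up. Wheel 24 mm wide: eight coloured flat facets 31 mm from the axis, between them eight black ribs 5 mm thick reaching 46 mm from the axis. The console's top (130 x 180 mm) is 14 mm above this point.
- wheel_top (a point): centre of the facet place on top of the wheel, 31 mm above wheel_axis, same axes, does not turn. At rest the ribs beside it stand 22.5 deg off, 18 mm in x to either side, tops 42 mm above wheel_axis. A fingertip 3 mm above this point pushing the near (-x) rib in +x brings up the next facet; past half way the click spring (about 7 N at the rib) snaps it on. Cheeks beside the wheel end 6 mm below.
- wheel (a joint): turn of the thumbwheel in rad, one click = 0.785; grows as its top moves in +x of wheel_axis. Facet on top: 0 white, 0.785 grey, 1.571 red, 2.356 yellow, 3.142 green, 3.927 blue, 4.712 orange, 5.498 black. Stops at both ends (white, black). Starts at white, grey or red; turns both ways.
- key_top (a point): centre of the top face of the round red reset key (26 mm diameter, in a black collar) on the console top, 80 mm from the wheel to its -y side. Pressed straight down.
- key (a joint): travel of the reset key in m: 0 up, 0.006 fully down; a spring brings it back (fully down takes about 4 N).
- feed_plate (a point): centre of the top face of the counter's feed plate (round aluminium plate, 170 mm diameter, 40 mm above the table, with a black core chuck), on the console's +y side; same axes as wheel_axis. The loaded roll stands here, its centre 30 mm above. The like plate on the other side takes up.
- roll_yellow_center (a point): loose roll of yellow labels, 130 mm outside diameter, 60 mm high, 76 mm bore, standing on its flat side. This point is its centre, 30 mm above its underside. One of the three rolls (yellow, green, blue) is loaded on the counter's feed plate, the other two wait on a plywood board at the left of the table.
- roll_green_center (a point): loose roll of green labels, 130 mm outside diameter, 60 mm high, 76 mm bore, standing on its flat side. This point is its centre, 30 mm above its underside. One of the three rolls (yellow, green, blue) is loaded on the counter's feed plate, the other two wait on a plywood board at the left of the table.
- roll_blue_center (a point): loose roll of blue labels, 130 mm outside diameter, 60 mm high, 76 mm bore, standing on its flat side. This point is its centre, 30 mm above its underside. One of the three rolls (yellow, green, blue) is loaded on the counter's feed plate, the other two wait on a plywood board at the left of the table.
- core_center (a point): loose empty cardboard core, 82 mm diameter, 60 mm high, upright on the take-up plate; this point is its centre.
- tape_center (a point): loose roll of clear tape, 58 mm diameter, 24 mm high, flat on the counter's base in front of the feed plate; this point is its centre.
- scraper_center (a point): loose label scraper, black handle and steel blade, 118 x 34 x 14 mm, flat on the counter's base in front of the take-up plate; this point is near its centre, 7 mm up.
- cleaner_center (a point): loose blue bottle of cleaner, 60 mm diameter, 160 mm high, upright on the table at the right; this point is its centre.
Things that resemble listed ones, but are neither listed nor needed, are in the scene too. What is meant by the part that bears roll_green_center is not orange, pink or purple, and is the smaller of those in its own colour.

How it is judged:
By the outcome, as a careful person would: the job done as asked, in the order asked, and still so for the second after the job is handed in, with the robot touching nothing.
It also fails if it takes over 51 s, if anything falls off the work surface, if the arm or the gripper's body presses on something with over 40 N, if the wrist force passes 120 N, or if a joint passes its speed limit or range.

## Working session

There is one attempt and no reset: what is moved stays moved. The work goes in short steps, Python scripts to look and compute and a tool call to move; the robot and the scene stay as the last step left them, time stands still between calls to the robot, and variables do not carry over. Pictures are saved under pics/ and viewed, and the job is handed in when it is done.

Besides the shell and the picture viewer there is one more tool, called after "Emit:" as a command line: name --pt "numbers of a row" for each row, then --argument value for the rest. carry_out: Moves the arm, as the interface text tells. Its arguments: {"type":"object","properties":{"moves":{"type":"array"}},"required":["moves"]}

```bash
mkdir -p pics; python3 - <<'E'
from rig import *
import cv2
s=read_state()
for k,v in s.items(): print(k,v)
print(grip_point_offset)
for n in("scene","side","wrist"):
    g=get_image(n); cv2.imwrite(f"pics/{n}0.png",g["color"][:,:,::-1])
    print(n,g["camera_matrix"].tolist(),g["D"],g["R"].round(4).tolist(),g["t"])
E
```

```text
time 0.0
joint_positions [-1.35867483e+00  9.18899889e-02  1.23191937e+00  1.90130260e-05
  1.81982513e+00 -5.67214724e-02]
joint_vel [ 0.00167937  0.00101958  0.00029187 -0.00087177  0.00021003  0.00121165]
effort [-2.52639184e-03 -4.58734918e+01 -4.18025851e+01 -4.30485379e-04
  1.17195133e-02 -7.92310345e-06]
ee_pos [ 0.15929861 -0.57815702  0.23011334]
eef_rot [3.07584226 1.56875441 1.77389356]
force [-0.11584302  0.40900103  0.03267624]
wrist_torque [-0.04026843  0.0294523  -0.04172905]
grip_width 0.08552524098099495
0.0187
scene [[442.50416333339695, 0.0, 319.3634904046039], [0.0, 442.50416333339695, 200.36608596002188], [0.0, 0.0, 1.0]] [0.03322297 0.         0.         0.         0.        ] [[0.7567, 0.6537, -0.0037], [0.3453, -0.4044, -0.8469], [-0.5551, 0.6396, -0.5318]] [-0.40997639 -0.05497153  1.80479645]
side [[491.3211730932248, 0.0, 314.32049128716136], [0.0, 491.3211730932248, 195.39585454918353], [0.0, 0.0, 1.0]] [-0.06262753  0.          0.          0.          0.        ] [[0.7225, -0.6911, -0.0172], [-0.4422, -0.4428, -0.78], [0.5315, 0.5711, -0.6256]] [-0.3076955   0.31134262  1.82028149]
wrist [[302.1672073824462, 0.0, 320.09943005950004], [0.0, 302.1672073824462, 195.089029729636], [0.0, 0.0, 1.0]] [0.01159381 0.         0.         0.         0.        ] [[0.2658, -0.964, -0.002], [-0.9188, -0.254, 0.3022], [-0.2918, -0.0785, -0.9533]] [-0.59922043 -0.03858863  0.37991137]
```

View pics/scene0.png

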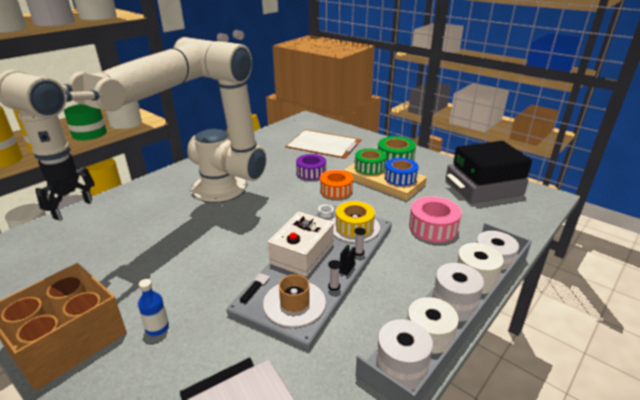

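View pics/side0.png

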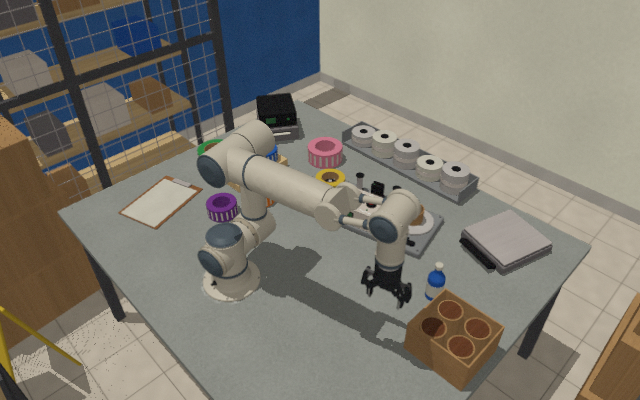

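View pics/wrist0.png

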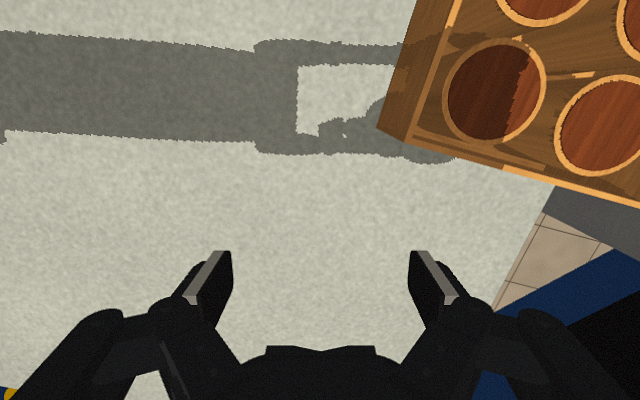

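The scene view shows a yellow roll on the feed plate at (355,218). Blue (401,172) and green (370,161) rolls stand on the board. A second green roll is at (397,150), orange at (336,183), purple at (311,166) and pink at (436,219). The key is at (293,238) and the wheel near (307,224). Next I'll enlarge the image and measure.

```bash
cat > h.py <<'E'
import numpy as np, cv2
from rig import *
def ray(g,u,v):
    p=cv2.undistortPoints(np.array([[[u,v]]],float),g["camera_matrix"],g["D"])[0,0]
    d=g["R"].T@np.array([p[0],p[1],1.]); o=-g["R"].T@g["t"]; return o,d
def onz(g,u,v,z):
    o,d=ray(g,u,v); return o+d*(z-o[2])/d[2]
def dep(g,u,v):
    o,d=ray(g,u,v); return o+d*g["depth"][int(round(v)),int(round(u))]
def proj(g,X):
    rv=cv2.Rodrigues(g["R"])[0]
    return cv2.projectPoints(np.array(X,float).reshape(-1,3),rv,g["t"],g["camera_matrix"],g["D"])[0].reshape(-1,2)
E
python3 - <<'E'
from h import *
g=get_image("scene"); c=g["color"][:,:,::-1]
cv2.imwrite("pics/crop1.png",cv2.resize(c[130:330,220:460],None,fx=3.3,fy=3,interpolation=cv2.INTER_CUBIC)[:600,:800])
s=get_image("side"); c2=s["color"][:,:,::-1]
cv2.imwrite("pics/crop2.png",cv2.resize(c2[130:260,240:450],None,fx=3.8,fy=3.8,interpolation=cv2.INTER_CUBIC)[:600,:800])
for n,u,v in[("key",293,238),("wheel",307,224),("yel top",355,208),("core",294,283),("bottle",150,290),("grn",370,153),("grn2",397,141),("blue",401,163),("console",300,250),("plate",290,318)]:
    print(n,dep(g,u,v).round(3))
# key red centroid
hsv=cv2.cvtColor(g["color"],cv2.COLOR_RGB2HSV)
m=((hsv[...,0]<6)|(hsv[...,0]>174))&(hsv[...,1]>180)&(hsv[...,2]>100)
ys,xs=np.nonzero(m[220:260,270:330]); print(len(xs),list(zip(xs+270,ys+220)))
E
```

```text
key [ 0.594 -0.177  0.132]
wheel [ 0.574 -0.095  0.129]
yel top [0.596 0.124 0.088]
core [ 0.676 -0.262  0.066]
bottle [ 0.479 -0.568  0.139]
grn [0.388 0.505 0.088]
grn2 [0.387 0.719 0.068]
blue [0.535 0.513 0.086]
console [ 0.631 -0.188  0.114]
plate [ 0.738 -0.343  0.038]
44 [(np.int64(299), np.int64(223)), (np.int64(292), np.int64(233)), (np.int64(293), np.int64(233)), (np.int64(294), np.int64(233)), (np.int64(290), np.int64(234)), (np.int64(291), np.int64(234)), (np.int64(292), np.int64(234)), (np.int64(293), np.int64(234)), (np.int64(294), np.int64(234)), (np.int64(295), np.int64(234)), (np.int64(289), np.int64(235)), (np.int64(290), np.int64(235)), (np.int64(291), np.int64(235)), (np.int64(292), np.int64(235)), (np.int64(293), np.int64(235)), (np.int64(294), np.int64(235)), (np.int64(295), np.int64(235)), (np.int64(296), np.int64(235)), (np.int64(289), np.int64(236)), (np.int64(290), np.int64(236)), (np.int64(291), np.int64(236)), (np.int64(292), np.int64(236)), (np.int64(293), np.int64(236)), (np.int64(294), np.int64(236)), (np.int64(295), np.int64(236)), (np.int64(296), np.int64(236)), (np.int64(297), np.int64(236)), (np.int64(289), np.int64(237)), (np.int64(290), np.int64(237)), (np.int64(291), np.int64(237)), (np.int64(292), np.int64(237)), (np.int64(293), np.int64(237)), (np.int64(294), np.int64(237)), (np.int64(295), np.int64(237)), (np.int64(296), np.int64(237)), (np.int64(290), np.int64(238)), (np.int64(291), np.int64(238)), (np.int64(292), np.int64(238)), (np.int64(293), np.int64(238)), (np.int64(294), np.int64(238)), (np.int64(295), np.int64(238)), (np.int64(291), np.int64(239)), (np.int64(292), np.int64(239)), (np.int64(293), np.int64(239))]
```

View pics/crop1.png

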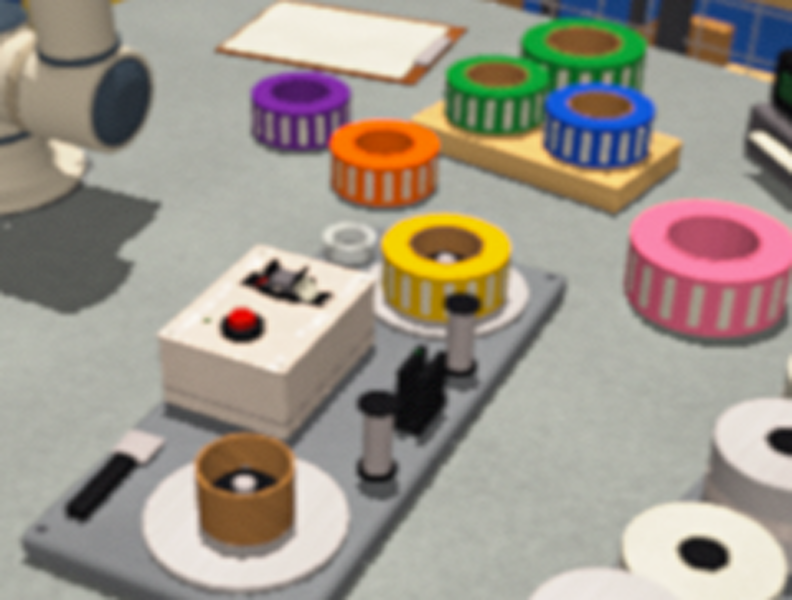

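View pics/crop2.png

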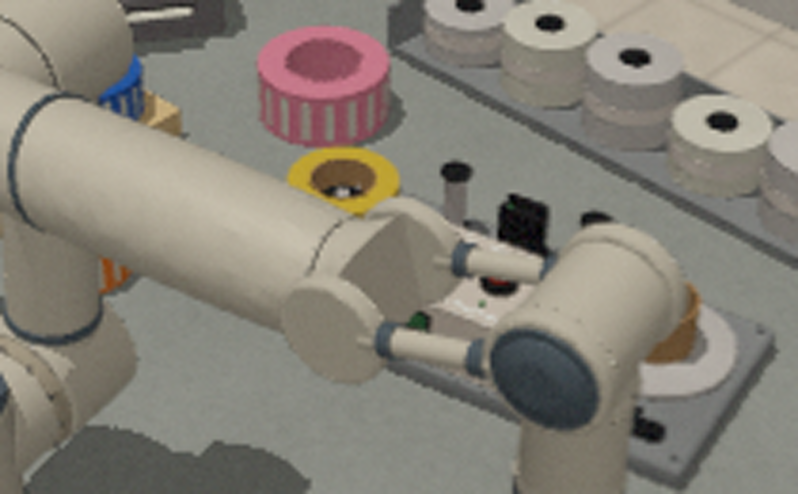

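Yellow is the loaded roll: it is the only roll on the feed plate. The orange, pink and purple ones and the big green are all off the counter. The target facet is therefore yellow (2.356). The scene crop suggests a red facet on the -x side and grey on top, which I'll check with the wrist camera from above.

```bash
cat >> h.py <<'E'
from scipy.spatial.transform import Rotation as Ro
def tool():
    s=read_state(); return np.array(s["ee_pos"]),Ro.from_euler("xyz",s["eef_rot"]).as_matrix(),s
def totool(dw):
    p,R,s=tool(); return R.T@np.array(dw)
E
python3 - <<'E'
from h import *
p,R,s=tool(); print(R.round(3))
print((totool(np.array([0.50,-0.13,0.27])-p)*1000).round(1))
g=get_image("wrist"); print("cam offset in tool",(R.T@(-g["R"].T@g["t"]-p)).round(3),(R.T@g["R"].T[:,2]).round(2))
E
```

```text
[[-0.     0.964  0.266]
 [ 0.001  0.266 -0.964]
 [-1.     0.    -0.001]]
[ -38.9  447.5 -341.8]
cam offset in tool [-0.142  0.078 -0.   ] [ 0.95 -0.3  -0.  ]
```

Emit:
carry_out --pt "0.0854 -0.008 0.033 -0.024 0" --pt "0.0854 -0.016 0.066 -0.048 0" --pt "0.0854 -0.024 0.099 -0.072 0" --pt "0.0854 -0.032 0.13 -0.096 0" --pt "0.0854 -0.04 0.16 -0.12 0"

```text
time: 0.72
ee_pos: [0.2825, -0.4186, 0.2716]
eef_rot: [1.54, 1.571, 0.237]
force: [0.2, 0.3, 0.2]
grip_width: 0.0854
```

Emit:
carry_out --pt "0.0854 0 0.033 -0.024 0" --pt "0.0854 0 0.066 -0.048 0" --pt "0.0854 0 0.099 -0.072 0" --pt "0.0854 0 0.13 -0.096 0" --pt "0.0854 0 0.16 -0.12 0"

```text
time: 1.13
ee_pos: [0.405, -0.2602, 0.2714]
eef_rot: [0.798, 1.57, -0.504]
force: [-0.3, -1.2, -0.1]
grip_width: 0.0855
```

Emit:
carry_out --pt "0.0854 0 0.03 -0.024 0" --pt "0.0854 0 0.06 -0.048 0" --pt "0.0854 0 0.09 -0.072 0" --pt "0.0854 0 0.12 -0.096 0" --pt "0.0854 0 0.14 -0.105 0"

```text
time: 1.55
ee_pos: [0.5125, -0.12, 0.2714]
eef_rot: [2.324, 1.569, 1.025]
force: [-0.2, -0.8, 0.7]
grip_width: 0.0854
```

```bash
python3 - <<'E'
from h import *
for n in("scene","side","wrist"):
    g=get_image(n); cv2.imwrite(f"pics/{n}1.png",g["color"][:,:,::-1])
    np.savez(n+"1.npz",**g)
E
```

```text
(no output)
```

View pics/wrist1.png

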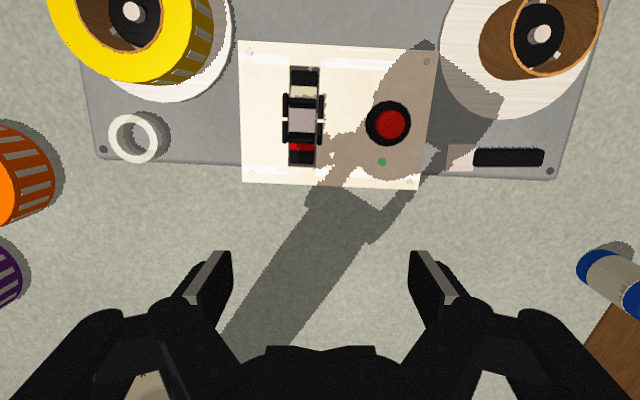

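View pics/side1.png

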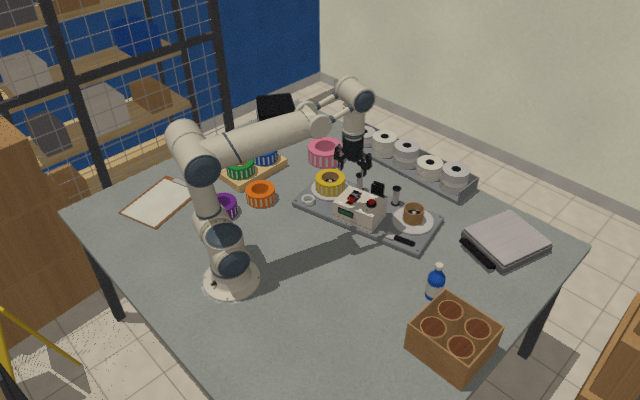

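The wrist view shows the wheel at (303,118) with grey on top, red on the near (-x) side and white on the far side. The joint is therefore at 0.785, two clicks short of yellow. The red key is at (388,123). Next I'll measure positions and check them in a second view.

```bash
python3 - <<'E'
from h import *
g=dict(np.load("wrist1.npz")); sd=dict(np.load("side1.npz")); sc=dict(np.load("scene1.npz"))
c=g["color"][:,:,::-1]
cv2.imwrite("pics/crop3.png",cv2.resize(c[30:200,230:450],None,fx=3.5,fy=3.5,interpolation=cv2.INTER_CUBIC))
cv2.imwrite("pics/crop4.png",cv2.resize(sd["color"][180:235,325:400,::-1],None,fx=10,fy=10,interpolation=cv2.INTER_CUBIC))
def red(g,x0,x1,y0,y1):
    h=cv2.cvtColor(g["color"],cv2.COLOR_RGB2HSV)
    m=(((h[...,0]<8)|(h[...,0]>172))&(h[...,1]>150)&(h[...,2]>60)).astype(np.uint8)
    w=np.zeros_like(m); w[y0:y1,x0:x1]=m[y0:y1,x0:x1]
    n,l,st,ce=cv2.connectedComponentsWithStats(w); return [(st[i].tolist(),ce[i].round(2).tolist()) for i in range(1,n) if st[i][4]>4]
print("w",red(g,280,430,60,180)); print("sd",red(sd,330,400,180,235)); print("sc",red(sc,260,340,210,260))
for u,v in [(388,123),(303,118),(340,80),(260,160),(425,175)]: print(u,v,dep(g,u,v).round(4))
# console corners
for u,v in [(239,41),(437,51),(243,181),(418,190)]: print(u,v,onz(g,u,v,.115).round(4))
E
```

```text
w [([375, 110, 30, 29, 684], [389.91, 124.01]), ([289, 143, 25, 8, 174], [301.29, 146.55])]
sd [([348, 196, 7, 7, 35], [350.63, 199.03]), ([368, 199, 7, 6, 30], [371.07, 201.63])]
sc [([288, 233, 10, 8, 54], [292.63, 236.3])]
388 123 [ 0.5848 -0.1632  0.1366]
303 118 [ 0.5682 -0.0891  0.1326]
340 80 [ 0.609  -0.1126  0.1154]
260 160 [ 0.516  -0.0574  0.1147]
425 175 [ 0.5332 -0.2592  0.0222]
239 41 [ 0.6156 -0.017   0.115 ]
437 51 [ 0.6555 -0.1892  0.115 ]
243 181 [ 0.4902 -0.0454  0.115 ]
418 190 [ 0.5295 -0.2204  0.115 ]
```

View pics/crop3.png

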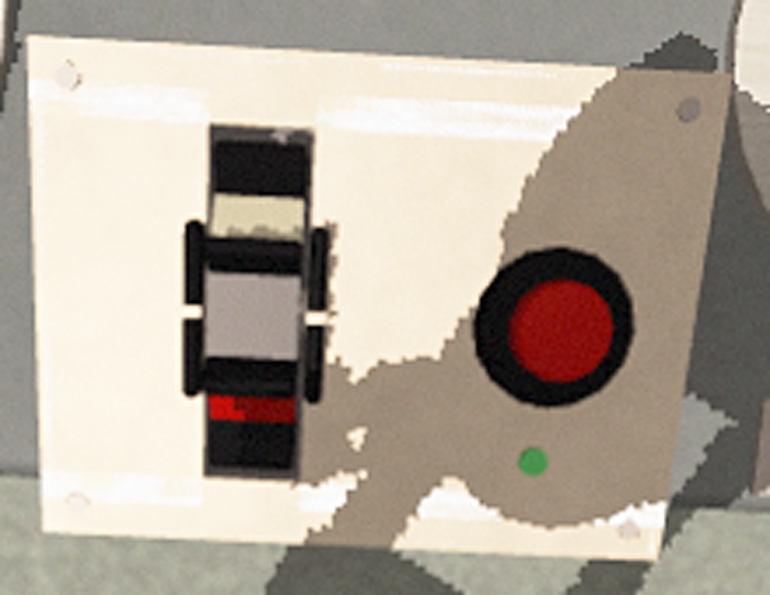

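View pics/crop4.png

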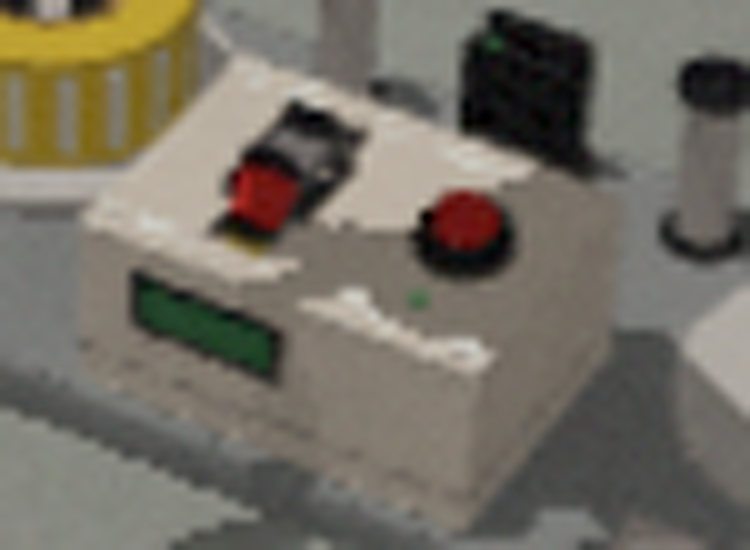

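```bash
python3 - <<'E'
from h import *
g=dict(np.load("wrist1.npz")); sd=dict(np.load("side1.npz")); sc=dict(np.load("scene1.npz"))
def cp(u,v): return 230+u/3.5-.35,30+v/3.5-.35
th=np.deg2rad(12.85); X=np.array([np.cos(th),np.sin(th),0]);Y=np.array([-np.sin(th),np.cos(th),0])
S=[onz(g,*cp(*q),.115) for q in [(211,127),(313,127),(207,478),(298,478)]]
print("slot c",np.mean(S,0).round(4),"len",np.linalg.norm(S[0]-S[2]).round(4),"w",np.linalg.norm(S[0]-S[1]).round(4))
a,b=onz(g,*cp(192,311),.126),onz(g,*cp(316,318),.126); print("cheek c",((a+b)/2).round(4),"ang",np.rad2deg(np.arctan2(-(a-b)[0],(a-b)[1])).round(1))
k=onz(g,389.9,124.0,.1366); print("key wrist",k.round(4))
def tri(obs):
    A=np.zeros((3,3));B=np.zeros(3)
    for gg,u,v in obs:
        o,d=ray(gg,u,v); d/=np.linalg.norm(d); P=np.eye(3)-np.outer(d,d); A+=P;B+=P@o
    return np.linalg.solve(A,B)
print("key tri",tri([(g,389.9,124),(sd,371.07,201.2),(sc,292.6,236)]).round(4))
print("key tri w+sd",tri([(g,389.9,124),(sd,371.07,201.2)]).round(4),"w+sc",tri([(g,389.9,124),(sc,292.6,236)]).round(4))
d=g["depth"][118:130,384:396]; print("depth key z",np.mean([dep(g,u,v)[2] for u in range(384,396) for v in range(119,130)]))
wt=np.append(((a+b)/2)[:2],.132); print("key-wheel in counter",X@(k-wt),Y@(k-wt))
for u,v in [(218,300),(250,300),(280,330)]: print("facet",dep(g,*cp(u,v)).round(4))
for dx in(-18,18): print("rib pred",(proj(g,wt+X*dx/1000+[0,0,.011])-[230,30])*3.5)
print("wheel in side",proj(sd,wt),"scene",proj(sc,wt))
E
```

```text
slot c [ 0.5665 -0.0887  0.115 ] len 0.0929 w 0.0265
cheek c [ 0.5663 -0.0885  0.126 ] ang 12.6
key wrist [ 0.5844 -0.1652  0.1366]
key tri [ 0.584  -0.1666  0.1308]
key tri w+sd [ 0.5839 -0.1656  0.1327] w+sc [ 0.5838 -0.1675  0.1289]
depth key z 0.13885459676179981
key-wheel in counter 0.0006529963687438107 -0.0787516858783758
facet [ 0.5677 -0.0789  0.1317]
facet [ 0.5699 -0.0868  0.132 ]
facet [ 0.5648 -0.0962  0.1322]
rib pred [[246.7369438  390.69337275]]
rib pred [[251.12127899 241.53608823]]
wheel in side [[353.93553264 194.70678124]] scene [[306.4405671  221.31876816]]
```

```bash
cat >> h.py <<'E'
th=np.deg2rad(12.85); CX=np.array([np.cos(th),np.sin(th),0]);CY=np.array([-np.sin(th),np.cos(th),0]);CZ=np.array([0,0,1.])
WT=np.array([.5664,-.0886,.132]); KT=np.array([.5842,-.166,.135])
def go(x,y,z,ref=WT):
    p,R,s=tool(); t=ref+CX*x/1e3+CY*y/1e3+CZ*z/1e3
    d=p-ref
    print("j",s["joint_positions"].round(3),"TCP rel ref mm",np.round([CX@d*1e3,CY@d*1e3,d[2]*1e3],1),"F",s["force"].round(1))
    zc=R.T@CX; print("shift mm",(R.T@(t-p)*1e3).round(1),"spin to z=+X:",np.rad2deg(np.arctan2(-zc[1],zc[2])).round(2))
E
python3 -c "
from h import *
go(10,0,60)"
```

```text
j [-0.3   -0.095  1.346 -0.     1.891  0.999] TCP rel ref mm [-60.8 -20.9 138.7] F [-0.3 -0.4 -0.1]
shift mm [ 78.7  71.8 -17.5] spin to z=+X: -87.28
```

Emit:
carry_out --pt "0.0854 0 0.014 -0.003 -7" --pt "0.0854 0 0.028 -0.006 -14" --pt "0.0854 0 0.042 -0.01 -21" --pt "0.0854 0 0.056 -0.014 -28" --pt "0.0854 0 0.072 -0.0175 -35"

```text
time: 2.12
ee_pos: [0.5756, -0.089, 0.2717]
eef_rot: [-0.705, 1.57, -1.393]
force: [0.2, 0.3, 0.6]
grip_width: 0.0857
```

Emit:
carry_out --pt "0.0854 0.006 0 0 -7" --pt "0.0854 0.012 0 0 -14" --pt "0.0854 0.018 0 0 -21" --pt "0.0854 0.024 0 0 -28" --pt "0.0854 0.03 0 0 -35"

```text
time: 2.53
ee_pos: [0.5752, -0.0893, 0.2412]
eef_rot: [-1.819, 1.57, -1.895]
force: [1.4, 0.1, -0.3]
grip_width: 0.0854
```

Emit:
carry_out --pt "0.0854 0.01 0 0 -7" --pt "0.0854 0.02 0 0 -14" --pt "0.0854 0.03 0 0 -17.3" --pt "0.0854 0.03 0 0 -17.3" --pt "0.0854 0.03 0 0 -17.3"

```text
time: 2.95
ee_pos: [0.5752, -0.0889, 0.211]
eef_rot: [2.995, 1.57, -3.071]
force: [-0.4, 0.2, 0.2]
grip_width: 0.0856
```

```bash
python3 -c "
from h import *
go(16,0,45)
for n in('side','wrist','scene'):
    g=get_image(n); np.savez(n+'2.npz',**g)
    c=g['color'][:,:,::-1]
    if n=='side': c=cv2.resize(c[110:250,280:450],None,fx=4,fy=4,interpolation=cv2.INTER_CUBIC)
    if n=='scene': c=cv2.resize(c[150:290,230:400],None,fx=4,fy=4,interpolation=cv2.INTER_CUBIC)
    cv2.imwrite('pics/'+n+'2.png',c)
"
```

```text
j [-0.212  0.04   1.32  -0.     1.783 -0.43 ] TCP rel ref mm [ 8.5 -2.2 79. ] F [-0.4  0.2  0.2]
shift mm [34.   2.3  7.5] spin to z=+X: -0.36
```

View pics/side2.png

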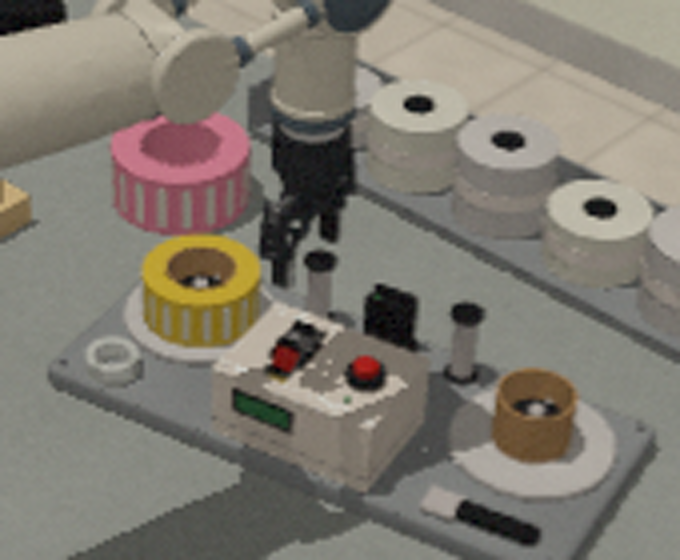

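View pics/scene2.png

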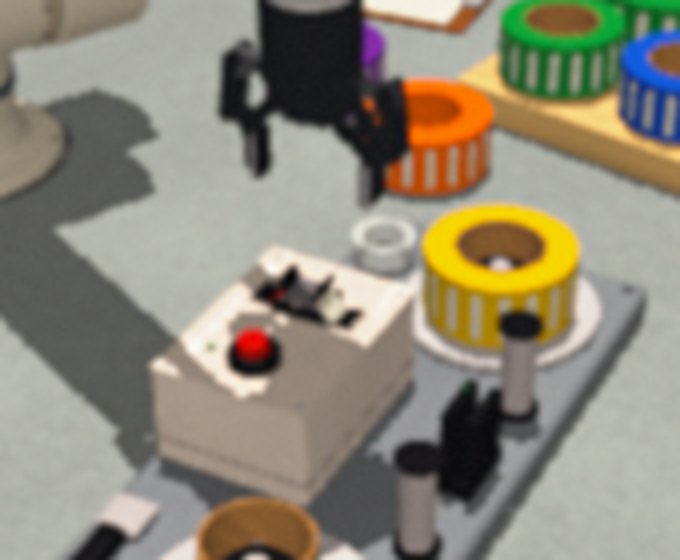

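View pics/wrist2.png

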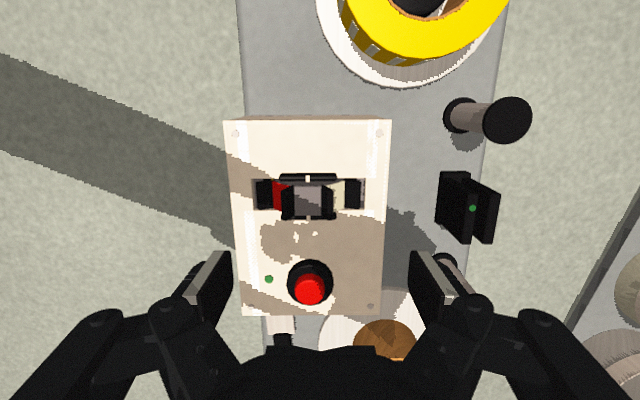

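The jaws are now along the flick direction. Before contact I'll check the fingertip geometry against the picture.

```bash
python3 -c "
from h import *
p,R,s=tool()
g=dict(np.load('wrist2.npz'))
c=g['color'][:,:,::-1].copy()
for zz in(-1,1):
  for yy in(-11,11):
    for t,col in((0,(0,255,0)),(8,(255,255,0)),(14.5,(0,0,255))):
      q=p+R@(np.array([-13,yy,zz*(42.7+t)])/1e3); u=proj(g,q)[0]; cv2.circle(c,(int(u[0]),int(u[1])),1,col,-1)
  d=0
cv2.imwrite('pics/tips.png',cv2.resize(c[220:320,160:480],None,fx=2.5,fy=2.5,interpolation=cv2.INTER_CUBIC))
"
```

```text
(no output)
```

View pics/tips.png

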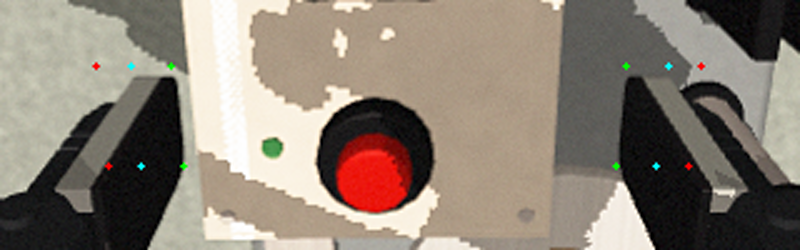

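Emit:
carry_out --pt "0.0854 0.02 0.001 0.004 0" --pt "0.0854 0.045 0.002 0.0075 0" --pt "0.0854 0.07 0.0023 0.0075 0" --pt "0.0854 0.088 0.0023 0.0075 0" --pt "0.0854 0.088 0.0023 0.0075 0"

```text
time: 3.52
ee_pos: [0.5809, -0.0835, 0.1189]
eef_rot: [2.732, 1.564, 2.952]
force: [0.4, -0.1, -1.3]
grip_width: 0.085
```

```bash
python3 -c "
from h import *
go(50,0,-9)
g=get_image('wrist');cv2.imwrite('pics/w3.png',cv2.resize(g['color'][120:330,140:480,::-1],None,fx=2.3,fy=2.3,interpolation=cv2.INTER_CUBIC))
"
```

```text
j [-0.201  0.069  1.453 -0.     1.627 -0.422] TCP rel ref mm [ 15.2   1.7 -13.1] F [ 0.4 -0.1 -1.3]
shift mm [-4.4 -1.6 34.7] spin to z=+X: -0.2
```

View pics/w3.png

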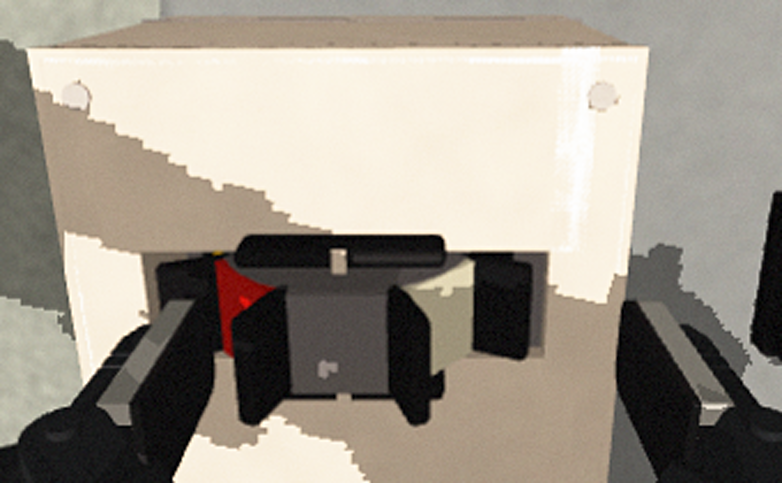

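Emit:
carry_out --pt "0.0854 -0.004 -0.0015 0.0 0" --pt "0.0854 -0.004 -0.0015 0.003 0" --pt "0.0854 -0.004 -0.0015 0.006 0" --pt "0.0854 -0.004 -0.0015 0.009 0" --pt "0.0854 -0.004 -0.0015 0.012 0"

```text
time: 3.98
ee_pos: [0.5935, -0.0837, 0.1306]
eef_rot: [-2.576, 1.567, -2.356]
force: [-15.2, -1.6, 16.7]
grip_width: 0.0853
```

```bash
python3 -c "
from h import *
go(50,0,-9)"
```

```text
j [-0.195  0.095  1.405 -0.003  1.644 -0.416] TCP rel ref mm [27.6 -1.3 -1.4] F [-15.2  -1.6  16.7]
shift mm [ 7.6  1.4 22.5] spin to z=+X: -0.21
```

```bash
python3 -c "
from h import *
g=get_image('wrist');cv2.imwrite('pics/w4.png',cv2.resize(g['color'][120:330,140:480,::-1],None,fx=2.3,fy=2.3,interpolation=cv2.INTER_CUBIC))
g=get_image('scene');cv2.imwrite('pics/s4.png',cv2.resize(g['color'][180:260,260:360,::-1],None,fx=7,fy=7,interpolation=cv2.INTER_CUBIC))
go(50,0,-9)"
```

```text
j [-0.195  0.094  1.404 -0.002  1.642 -0.416] TCP rel ref mm [28.8 -1.2 -0.7] F [-8.2 -0.6 12.4]
shift mm [ 8.4  1.3 21.2] spin to z=+X: -0.19
```

View pics/w4.png

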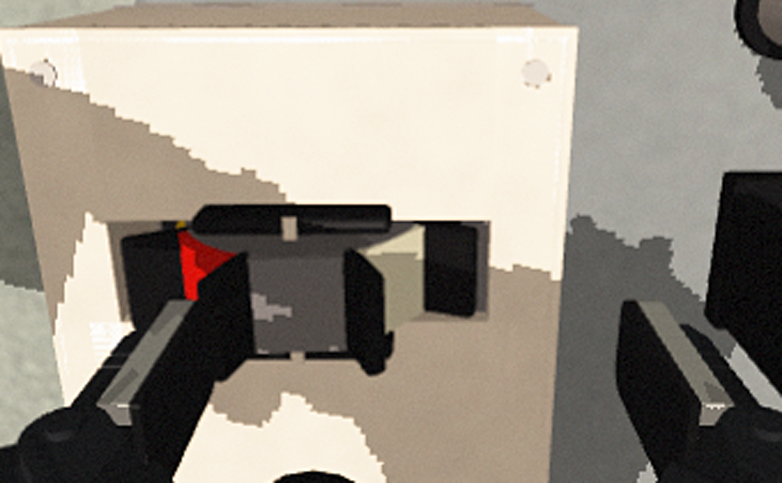

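View pics/s4.png

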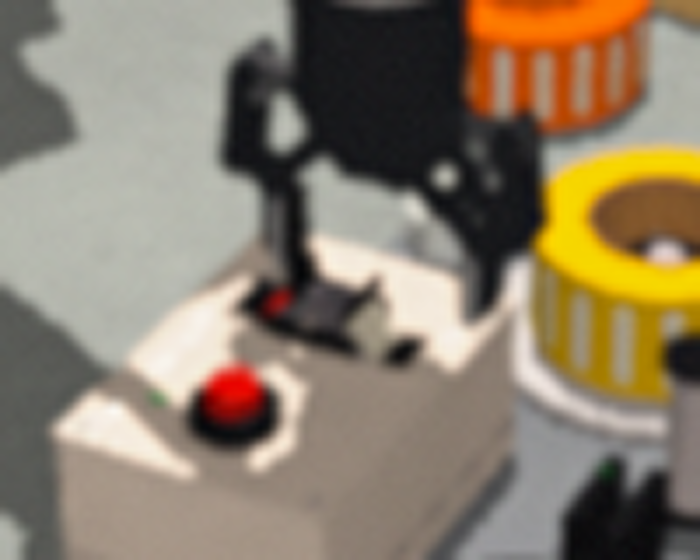

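The finger rode up onto the near rib: the tool was still overshooting upward when I began the push. I'll lift, back off, let it settle and then push lower.

Emit:
carry_out --pt "0.0854 -0.012 0 0 0" --pt "0.0854 -0.012 0 -0.008 0" --pt "0.0854 -0.012 0 -0.014 0" --pt "0.0854 -0.008 0 -0.014 0" --pt "0.0854 -0.004 0 -0.014 0"

```text
time: 4.5
ee_pos: [0.5809, -0.0858, 0.131]
eef_rot: [-0.206, 1.57, 0.016]
force: [0.3, -0.1, -0.2]
grip_width: 0.0856
```

Emit:
carry_out --pt "0.0854 0.004 0 0 0" --pt "0.0854 0.008 0 0 0" --pt "0.0854 0.008 0 0 0" --pt "0.0854 0.008 0 0 0" --pt "0.0854 0.008 0 0 0"

```text
time: 4.92
ee_pos: [0.5812, -0.0857, 0.1231]
eef_rot: [2.575, 1.571, 2.796]
force: [-0.2, -0.1, 0.0]
grip_width: 0.0852
```

```bash
python3 -c "
from h import *
go(50,0,-10)
g=get_image('scene');cv2.imwrite('pics/s5.png',cv2.resize(g['color'][180:260,260:360,::-1],None,fx=7,fy=7,interpolation=cv2.INTER_CUBIC))
go(50,0,-10)"
```

```text
j [-0.204  0.063  1.451  0.     1.627 -0.426] TCP rel ref mm [15.1 -0.4 -8.9] F [-0.2 -0.1  0. ]
shift mm [ 1.1  0.5 34.9] spin to z=+X: -0.14
j [-0.204  0.063  1.451 -0.     1.627 -0.426] TCP rel ref mm [15.2 -0.5 -8.6] F [ 0.2  0.4 -0.4]
shift mm [ 1.4  0.6 34.8] spin to z=+X: -0.14
```

View pics/s5.png

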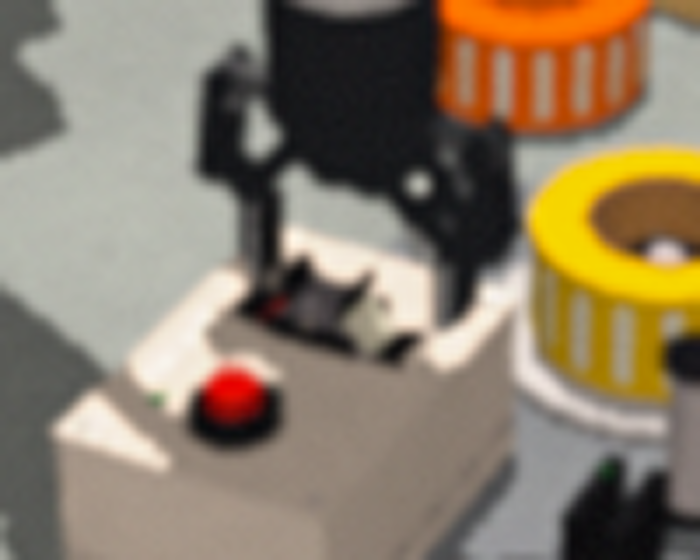

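Emit:
carry_out --pt "0.0854 0.002 0 0.002 0" --pt "0.0854 0.002 0 0.005 0" --pt "0.0854 0.002 0 0.008 0" --pt "0.0854 0.002 0 0.01 0" --pt "0.0854 0.002 0 0.012 0"

```text
time: 5.38
ee_pos: [0.5909, -0.0836, 0.1218]
eef_rot: [3.089, 1.565, -2.973]
force: [-12.9, -1.7, 10.5]
grip_width: 0.0855
```

```bash
python3 -c "
from h import *
go(50,0,-10)"
```

```text
j [-0.196  0.093  1.422 -0.002  1.632 -0.417] TCP rel ref mm [ 25.   -0.5 -10.2] F [-12.9  -1.7  10.5]
shift mm [-0.4  0.6 25. ] spin to z=+X: -0.19
```

Emit:
carry_out --pt "0.0854 0.001 0 0.002 0" --pt "0.0854 0.001 0 0.004 0" --pt "0.0854 0.001 0 0.006 0"

```text
time: 5.63
ee_pos: [0.5982, -0.0823, 0.1212]
eef_rot: [-2.791, 1.569, -2.569]
force: [-4.0, -1.1, 4.4]
grip_width: 0.0854
```

```bash
python3 -c "
from h import *
go(50,0,-10)
g=get_image('wrist');cv2.imwrite('pics/w6.png',cv2.resize(g['color'][120:330,140:480,::-1],None,fx=2.3,fy=2.3,interpolation=cv2.INTER_CUBIC))
g=get_image('scene');cv2.imwrite('pics/s6.png',cv2.resize(g['color'][180:260,260:360,::-1],None,fx=7,fy=7,interpolation=cv2.INTER_CUBIC))
go(50,0,-10)"
```

```text
j [-1.920e-01  1.080e-01  1.407e+00 -1.000e-03  1.628e+00 -4.140e-01] TCP rel ref mm [ 32.4  -0.9 -10.8] F [-4.  -1.1  4.4]
shift mm [-0.9  0.9 17.6] spin to z=+X: -0.18
j [-0.192  0.109  1.407 -0.     1.625 -0.414] TCP rel ref mm [ 33.2  -0.7 -11.3] F [-1.9 -0.9  1.3]
shift mm [-1.3  0.8 16.8] spin to z=+X: -0.15
```

View pics/w6.png

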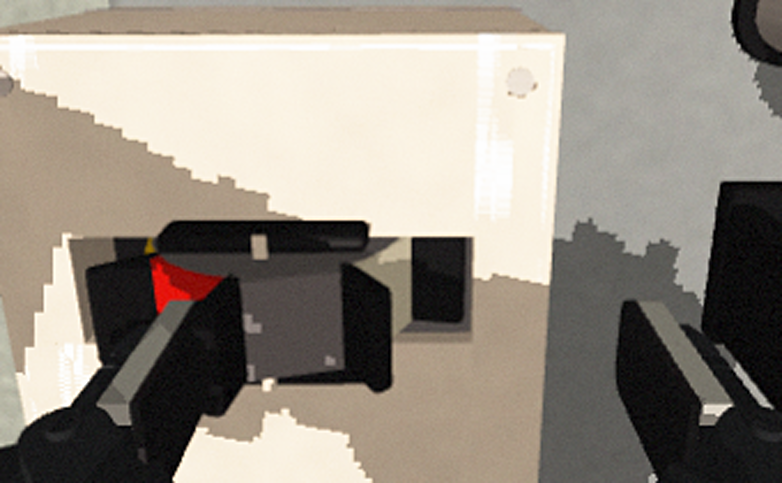

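View pics/s6.png

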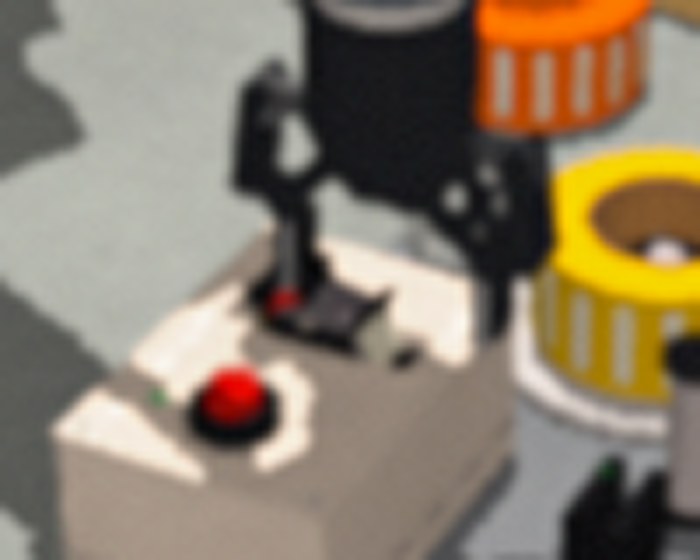

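The wheel is turning with the finger behind the rib. I'll keep pushing.

Emit:
carry_out --pt "0.0854 0 0 0.003 0" --pt "0.0854 0 0 0.006 0" --pt "0.0854 0 0 0.009 0" --pt "0.0854 0 0 0.012 0" --pt "0.0854 0 0 0.015 0"

```text
time: 6.15
ee_pos: [0.614, -0.0781, 0.1199]
eef_rot: [0.579, 1.57, 0.801]
force: [0.2, -0.3, -0.0]
grip_width: 0.0852
```

Emit:
carry_out --pt "0.0854 0 0 0.001 0" --pt "0.0854 0 0 0.001 0"

```text
time: 6.32
ee_pos: [0.6147, -0.078, 0.12]
eef_rot: [1.439, 1.571, 1.661]
force: [0.0, -1.0, -0.3]
grip_width: 0.0853
```

```bash
python3 -c "
from h import *
go(50,0,-10)
g=get_image('wrist');cv2.imwrite('pics/w7.png',cv2.resize(g['color'][120:330,140:480,::-1],None,fx=2.3,fy=2.3,interpolation=cv2.INTER_CUBIC))
go(50,0,-10)"
```

```text
j [-0.181  0.15   1.364  0.     1.628 -0.403] TCP rel ref mm [ 49.4  -0.4 -12. ] F [ 0.  -1.  -0.3]
shift mm [-2.   0.4  0.6] spin to z=+X: -0.13
j [-0.181  0.149  1.364  0.     1.628 -0.403] TCP rel ref mm [ 49.2  -0.4 -12. ] F [ 0.2 -0.1 -0.5]
shift mm [-2.   0.4  0.8] spin to z=+X: -0.13
```

View pics/w7.png

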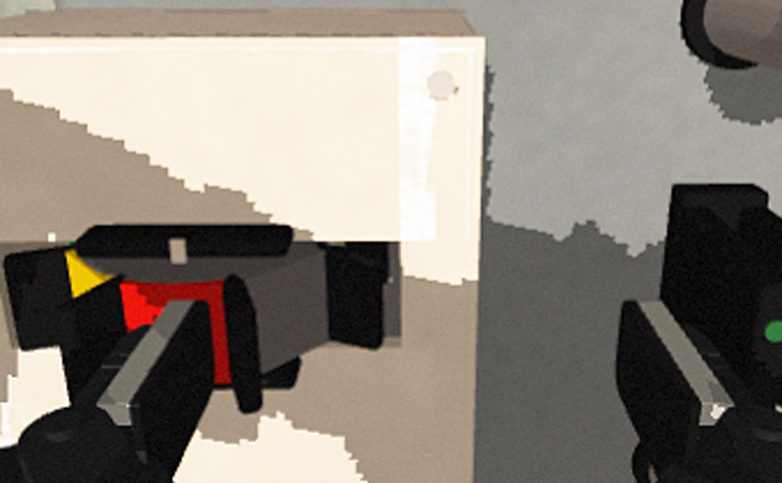

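Red is now on top and at rest (force is near zero), with yellow next. I'll lift straight up, go back, descend and push once more.

Emit:
carry_out --pt "0.0854 -0.015 0 0 0" --pt "0.0854 -0.03 0 0 0" --pt "0.0854 -0.03 0 -0.012 0" --pt "0.0854 -0.03 0 -0.025 0" --pt "0.0854 -0.03 0 -0.034 0"

```text
time: 6.78
ee_pos: [0.5806, -0.0859, 0.1506]
eef_rot: [-0.554, 1.57, -0.332]
force: [0.1, -0.7, -0.1]
grip_width: 0.0852
```

Emit:
carry_out --pt "0.0854 0.01 0 0 0" --pt "0.0854 0.02 0 0 0" --pt "0.0854 0.029 0 0 0" --pt "0.0854 0.029 0 0 0" --pt "0.0854 0.029 0 0 0"

```text
time: 7.2
ee_pos: [0.5806, -0.0854, 0.1193]
eef_rot: [2.69, 1.568, 2.912]
force: [0.8, 0.3, 0.1]
grip_width: 0.0857
```

```bash
python3 -c "
from h import *
g=get_image('wrist');cv2.imwrite('pics/w8.png',cv2.resize(g['color'][120:330,140:480,::-1],None,fx=2.3,fy=2.3,interpolation=cv2.INTER_CUBIC))
go(50,0,-11)"
```

```text
j [-0.204  0.065  1.454  0.     1.624 -0.426] TCP rel ref mm [ 15.   -0.3 -11.7] F [ 1.  -0.9 -0.2]
shift mm [-0.7  0.3 35. ] spin to z=+X: -0.14
```

View pics/w8.png

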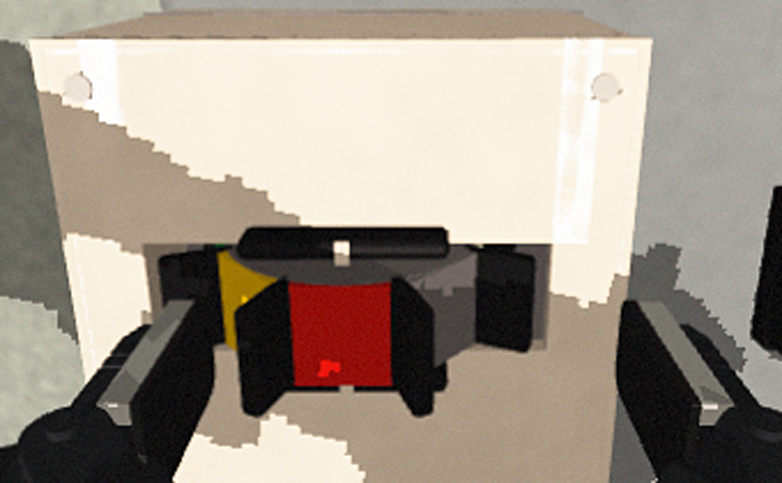

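Emit:
carry_out --pt "0.0854 0 0 0.003 0" --pt "0.0854 0 0 0.006 0" --pt "0.0854 0 0 0.009 0" --pt "0.0854 0 0 0.012 0" --pt "0.0854 0 0 0.014 0"

```text
time: 7.67
ee_pos: [0.5939, -0.0832, 0.1228]
eef_rot: [-2.911, 1.568, -2.69]
force: [-7.5, -1.0, 7.4]
grip_width: 0.0855
```

Emit:
carry_out --pt "0.0854 0.001 0 0.003 0" --pt "0.0854 0.001 0 0.006 0" --pt "0.0854 0.001 0 0.009 0" --pt "0.0854 0.0005 0 0.012 0" --pt "0.0854 0 0 0.015 0"

```text
time: 8.08
ee_pos: [0.6101, -0.0792, 0.1212]
eef_rot: [0.026, 1.57, 0.248]
force: [-0.6, -0.9, 0.5]
grip_width: 0.0856
```

Emit:
carry_out --pt "0.0854 0 0 0.003 0" --pt "0.0854 0 0 0.005 0" --pt "0.0854 0 0 0.005 0"

```text
time: 8.33
ee_pos: [0.6148, -0.0779, 0.121]
eef_rot: [1.046, 1.57, 1.268]
force: [0.1, 0.2, -0.9]
grip_width: 0.0854
```

```bash
python3 -c "
from h import *
g=get_image('wrist');cv2.imwrite('pics/w9.png',cv2.resize(g['color'][120:330,140:480,::-1],None,fx=2.3,fy=2.3,interpolation=cv2.INTER_CUBIC))
go(50,0,-11)"
```

```text
j [-0.181  0.149  1.363  0.     1.63  -0.403] TCP rel ref mm [ 49.3  -0.4 -11. ] F [0.2 0.4 0.1]
shift mm [-0.   0.4  0.7] spin to z=+X: -0.14
```

View pics/w9.png

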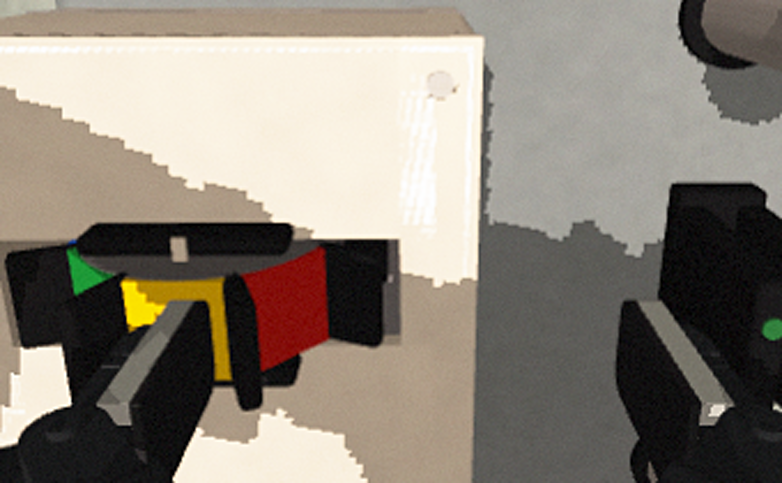

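Yellow is on top with red beyond it. I'll lift clear, shut the fingers, check the wheel and measure above the key.

Emit:
carry_out --pt "0.0854 -0.015 0 0 0" --pt "0.0854 -0.04 0 0 0" --pt "0.0854 -0.075 0 0 0" --pt "0.0854 -0.1 0 0 0" --pt "0.0 -0.1 0 0 0"

```text
time: 8.8
ee_pos: [0.6161, -0.0785, 0.229]
eef_rot: [-0.395, 1.56, -0.174]
force: [-0.2, -0.2, 0.8]
grip_width: 0.0754
```

```bash
python3 -c "
from h import *
go(0,0,40,KT)"
```

```text
j [-0.182  0.138  1.184  0.     1.808 -0.403] TCP rel ref mm [50.5 78.2 94. ] F [-0.2 -0.2  0.8]
shift mm [ 53.8 -78.1 -50.9] spin to z=+X: -0.15
```

Emit:
carry_out --pt "0.0 0 -0.025 -0.015 0" --pt "0.0 0 -0.05 -0.03 0" --pt "0.0 0 -0.078 -0.05 0" --pt "0.0 0 -0.078 -0.05 0" --pt "0.0 0 -0.078 -0.05 0"

```text
time: 9.22
ee_pos: [0.582, -0.1668, 0.2209]
eef_rot: [2.27, 1.57, 2.489]
force: [-0.5, 0.6, -0.0]
grip_width: 0.0123
```

```bash
python3 -c "
from h import *
go(0,0,8,KT)
g=get_image('wrist');cv2.imwrite('pics/w10.png',g['color'][:,:,::-1])
print(read_state()['grip_width'])
h=cv2.cvtColor(g['color'],cv2.COLOR_RGB2HSV)
u=proj(g,[KT,WT]); print(u)
"
```

```text
j [-0.335  0.104  1.235  0.     1.803 -0.554] TCP rel ref mm [-2.3 -0.3 85.9] F [-0.5  0.6 -0. ]
shift mm [77.9  0.3  2.3] spin to z=+X: -0.32
0.004731239122473879
[[321.88402326 200.89170472]
 [321.2857313   96.00829623]]
```

View pics/w10.png

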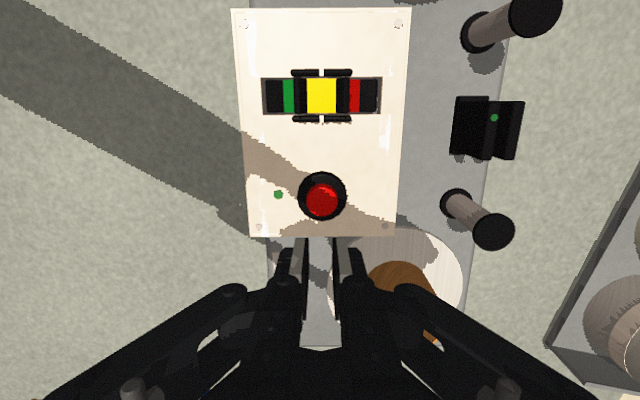

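Yellow sits centred on top at (321,96), with green before it and red after, so the wheel is in its click. The key top at (322,200) matches the projection (321.9,200.9). Descending over the key.

Emit:
carry_out --pt "0.0 0.02 0 0.002 0" --pt "0.0 0.045 0 0.002 0" --pt "0.0 0.065 0 0.002 0" --pt "0.0 0.074 0 0.002 0" --pt "0.0 0.074 0 0.002 0"

```text
time: 9.68
ee_pos: [0.5837, -0.1633, 0.1439]
eef_rot: [2.53, 1.565, 2.754]
force: [-0.7, 0.4, 0.9]
grip_width: -0.0
```

Emit:
carry_out --pt "0.0 0 0 0 0" --pt "0.0 0 0 0 0"

```text
time: 9.85
ee_pos: [0.5855, -0.1646, 0.1491]
eef_rot: [-0.498, 1.568, -0.276]
force: [-0.0, -0.5, 0.4]
grip_width: 0.0004
```

```bash
python3 -c "
from h import *
go(0,0,0,KT)
g=get_image('scene');cv2.imwrite('pics/s11.png',cv2.resize(g['color'][180:260,260:360,::-1],None,fx=7,fy=7,interpolation=cv2.INTER_CUBIC))
"
```

```text
j [-0.33   0.11   1.356  0.     1.673 -0.552] TCP rel ref mm [ 1.5  1.1 14.1] F [-0.  -0.5  0.4]
shift mm [14.1 -1.1 -1.6] spin to z=+X: -0.11
```

View pics/s11.png

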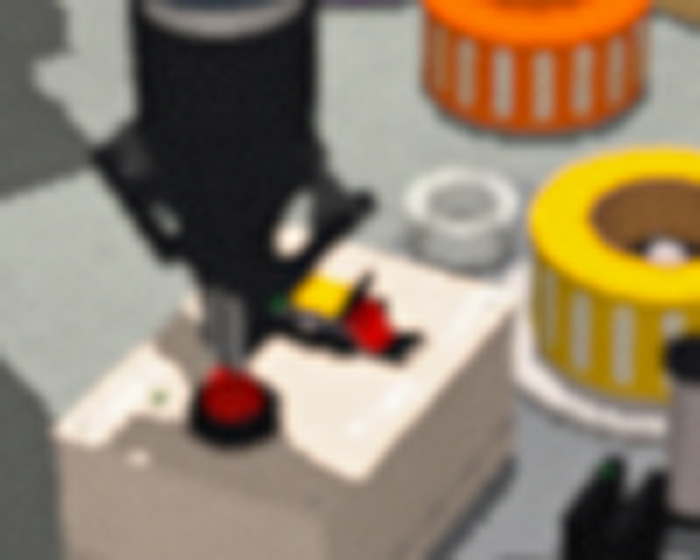

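Emit:
carry_out --pt "0.0 0.003 -0.001 -0.0015 0" --pt "0.0 0.006 -0.001 -0.0015 0" --pt "0.0 0.008 -0.001 -0.0015 0" --pt "0.0 0.01 -0.001 -0.0015 0" --pt "0.0 0.01 -0.001 -0.0015 0"

```text
time: 10.32
ee_pos: [0.5833, -0.1662, 0.1368]
eef_rot: [2.633, 1.57, 2.854]
force: [-0.1, 0.6, 0.8]
grip_width: -0.0001
```

Emit:
carry_out --pt "0.0 0.002 0 0 0" --pt "0.0 0.004 0 0 0" --pt "0.0 0.004 0 0 0"

```text
time: 10.57
ee_pos: [0.5834, -0.1663, 0.1332]
eef_rot: [-1.134, 1.571, -0.913]
force: [-0.3, -0.8, 1.8]
grip_width: -0.0001
```

Emit:
carry_out --pt "0.0 0.002 0 0 0" --pt "0.0 0.004 0 0 0" --pt "0.0 0.004 0 0 0"

```text
time: 10.82
ee_pos: [0.5835, -0.1663, 0.131]
eef_rot: [-0.654, 1.569, -0.432]
force: [-3.3, -0.4, 8.0]
grip_width: 0.0
```

Emit:
carry_out --pt "0.0 0.002 0 0 0" --pt "0.0 0.003 0 0 0" --pt "0.0 0.003 0 0 0"

```text
time: 11.07
ee_pos: [0.5836, -0.1663, 0.1308]
eef_rot: [-0.616, 1.567, -0.395]
force: [-8.3, 2.5, 17.7]
grip_width: 0.0001
```

```bash
python3 -c "
from h import *
go(0,0,0,KT)
g=get_image('scene');cv2.imwrite('pics/s12.png',cv2.resize(g['color'][180:260,260:360,::-1],None,fx=7,fy=7,interpolation=cv2.INTER_CUBIC))
g=get_image('wrist');cv2.imwrite('pics/w12.png',g['color'][:,:,::-1])
"
```

```text
j [-0.334  0.109  1.389 -0.     1.64  -0.555] TCP rel ref mm [-0.6 -0.2 -4.2] F [-8.3  2.5 17.7]
shift mm [-4.2  0.2  0.7] spin to z=+X: -0.15
```

View pics/s12.png

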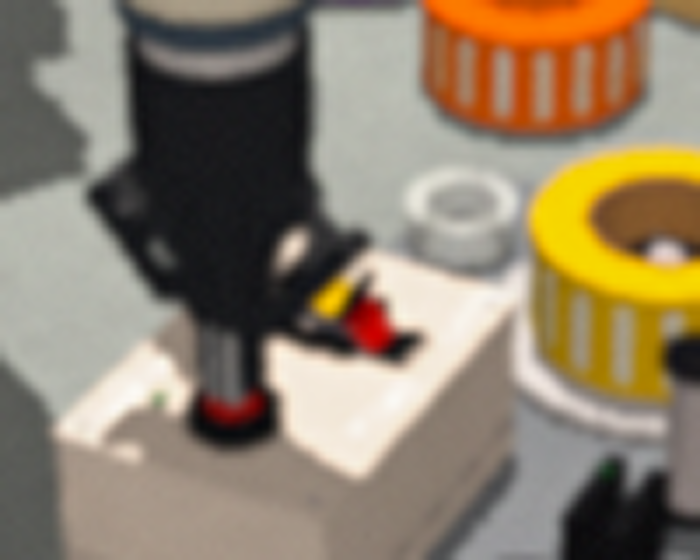

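View pics/w12.png

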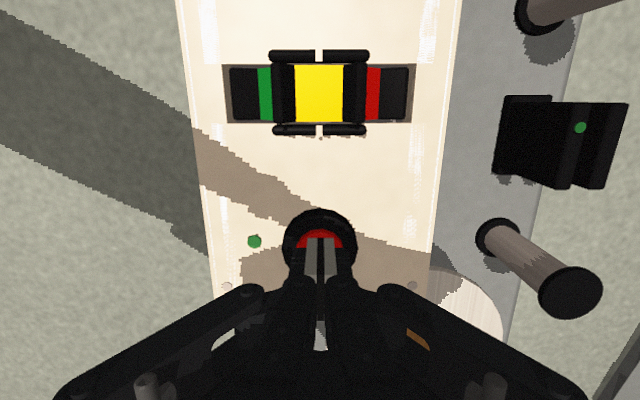

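The key is pressed against its stop: it has sunk into the collar at (320,240), a further 3 mm of command gave only 0.2 mm of motion, and the force is 18 N. The wheel still shows yellow. Releasing.

Emit:
carry_out --pt "0.0 -0.004 0 0 0" --pt "0.0 -0.01 0 0 0" --pt "0.0 -0.025 0 0 0" --pt "0.0 -0.05 0 0 0" --pt "0.0 -0.08 0 0 0"

```text
time: 11.58
ee_pos: [0.5825, -0.1658, 0.204]
eef_rot: [2.546, 1.566, 2.768]
force: [0.9, -0.4, 0.0]
grip_width: 0.0001
```

Emit:
carry_out --pt "0.0 -0.02 0 0 0" --pt "0.0 -0.02 0 0 0" --pt "0.0 -0.02 0 0 0" --pt "0.0 -0.02 0 0 0" --pt "0.0 -0.02 0 0 0"

```text
time: 12.0
ee_pos: [0.5829, -0.166, 0.2239]
eef_rot: [2.568, 1.567, 2.789]
force: [-0.5, -0.4, 0.1]
grip_width: 0.0006
```

```bash
python3 -c "
from h import *
go(0,0,0,KT)
g=get_image('wrist');cv2.imwrite('pics/w13.png',g['color'][:,:,::-1])
u=proj(g,KT)[0]; print(u,np.median([dep(g,u[0]+a,u[1]+b)[2] for a in range(-4,5) for b in range(-4,5)]))
g=get_image('scene');cv2.imwrite('pics/s13.png',g['color'][:,:,::-1])
"
```

```text
j [-0.334  0.109  1.224  0.     1.811 -0.555] TCP rel ref mm [-1.3  0.3 88.9] F [-0.5 -0.4  0.1]
shift mm [88.9 -0.5  1.5] spin to z=+X: -0.15
[320.93032699 200.57012718] 0.13671749481588044
```

View pics/w13.png

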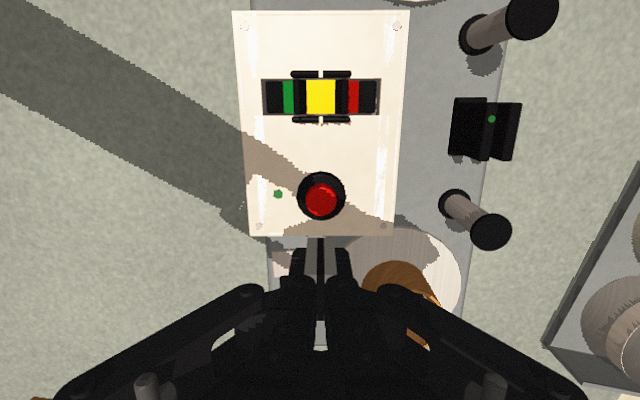

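View pics/s13.png

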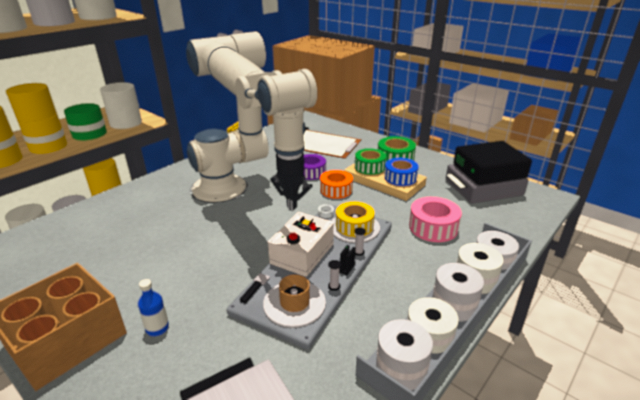

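The key is back up (top at 0.137 m, as before the press). Yellow is centred on top, everything else is in place and the arm is clear.

```bash
python3 -c "
from rig import *
print(finish_job())"
```

```text
the job is handed in; nothing more can be done
None
```

The job is handed in at about 12 s: the wheel rests on yellow, the colour of the loaded roll, and the reset key was then pressed and came back up.

- **Wheel:** it started on grey. I pushed the near rib with one fingertip through two clicks, grey to red to yellow.
- **First push:** it failed at the first try because the finger rode up onto the rib, with about 17 N on the tool. I lifted off, backed away and pushed again lower. The wheel had not moved.
- **Reset key:** I pressed it with the shut fingers until it met its stop, about 6 mm down, with about 18 N at the end.
- **Last checks:** the yellow facet was centred on top and the key top was back at 0.137 m. The arm was clear with near-zero force, and the rolls, core, tape, scraper and bottle looked unmoved.
- **Disagreement:** camera triangulation put the key top at 0.129–0.133 m, while depth readings gave 0.137–0.139 m. The contact height during the press agreed with the depth readings.

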